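# Click a retractable pencil and set up a scribing block

### The arm

A 6-joint arm with a two-finger parallel gripper is mounted at the origin on a cart in front of the work surface, level with it; the furniture and walls round the work are solid. World frame = base frame: x ahead of the robot, y to its left, z up, the work surface at z = 0. Lengths are in m, angles in degrees, forces in N, time in s.
With the tool pointing down it reaches from about 0.35 to 0.875 m from the base axis. Payload 4.2 kg.
Tool frame: the origin (TCP) lies between the finger pads; the fingertips stand 17 mm ahead of it and the grasp point (between the pads) lies 2 mm behind it; z points along the fingers, y is the line along which they close (so a half turn about z gives the same grasp; the last joint's range is limited). The gripper opens to 87 mm and grips with 3 to 60 N. Pads are 19 mm wide; open, the fingers measure 117 mm over their backs; the gripper's body (75 mm by 190 mm) begins 51 mm behind the grasp point.
Start: joints at [-62.074, 22.042, 0.453, 0, -68.411, -14.817], TCP at [0.142, -0.609, 0.217] pointing down, gripper open.
Joint ranges: [-179.83, 179.83], [-69.29, 118.12], [-61.27, 80.66], [-181.25, 117.63], [-171.15, -9.14], [-177.46, 177.46]. Speed limits (degrees/s): [159.86, 159.86, 180, 180, 180, 180].

### API

Orientations are given as a 3x3 rotation matrix whose columns are the frame's x, y, z axes.
In Python, from station import r gives the robot as it stands.
- The arm moves only by the tool servo_tool, never from a script. Its argument "targets" is a list of rows, each a list of 5 numbers: the shift along the world's x, y, z in units of 30 mm (1.0 is 30 mm), then the turn about the world's z in rad, then the finger opening in mm, from 0 to 87. In form: [[x, y, z, turn, gripper], ...]. A call has exactly 5 rows; each row is the pose to reach, as a shift and turn from the pose commanded when the call began; what a row does not reach only later rows make up. A row lasts 1/12 s, in which the tool goes at most 41.7 mm and 7.16 degrees, less where a joint would pass 70% of its speed; a pose out of reach is approached as far as the arm can. A call with a gripper value outside its range is refused whole. The fingers move at their own pace and stop on an object; the grip force is fixed at half the most. Time passes only in rows, so rows that repeat a pose let the fingers close, or fill a call up. It gives the time, the measured TCP pose, the force, the opening and the grip force at its end, in the units of the state.
- r.sense(): the state, without advancing time (a new reading comes with each control period).
- r.capture(name): name is "side" or "top" or "wrist"; returns a dict with "pixels" (420x560x3 uint8, red, green, blue), "fx", "fy", "cx", "cy" (pixels), "dist_coeffs" ([k1, k2, p1, p2, k3] as OpenCV has them; the pictures are not rectified), "world_from_camera" (4x4, takes a point from camera to world coordinates). Camera axes: x right, y down, z forward; pixel columns grow to the right and rows downward; lengths in m; the calibration is good to about 2 mm. A picture is of the moment at which its call begins. There is no depth.
- r.finish_job(): hands the job in; it is judged then, once.
The state is a dict: "time_s": time; "joints": joint angles; "joint_velocities": joint speeds; "effort": joint torques, N m; "tcp_pos": TCP position; "ee_rot": TCP orientation; "wrist_force": force on the tool from outside, world axes, zero at the start; "moment": the same for the moment, N m; "gripper_width": opening from 0.0 (shut) to 1.0 (fully open); "gripper_force": force on a finger pad.
Only numpy, scipy, OpenCV 4.12 (cv2) and the standard library are available. Lean on these libraries where they do the work, as an engineer would, in place of code of your own. Each camera call takes 0.05 s, during which the arm holds its last target. There are 200 camera calls.

### The job

Pick up the yellow click pencil lying left of the saw's rip fence and click its lead out by pressing the red end button against the side of the fence until it stays in. Lay the pencil in the two notches of the wooden scribing block with the lead pointing at the oak block of wood, then, without lifting the scribing block, slide it up until the lead just touches the oak's near face, without shifting the oak.

Things in the scene. Friction and masses are not known exactly. Their poses are not given: they have to be found in the camera images.
- pencil: Flat yellow retractable carpenter's pencil, 55 g. Origin: centre of the underside of the grasping area; x along it to the lead, z up as it lies. Barrel from x = -60 to +50 mm, 18 mm wide (flat parallel sides), 14 mm high, axis 7 mm up; round steel nose to +68 mm. A steel clip on top (x = -59 to -15 mm) stands up to 18 mm. The small red slide on top is not needed.
- lead_tip (a point): Tip of the black lead (5 x 3 mm), on the pencil's axis: 65 mm ahead of the pencil's origin when drawn in (hidden in the nose), 74 mm when clicked out. Pushing on the lead with more than 8 N would drive it back in.
- button_end (a point): Outer end of the round red end button (9 mm across), on the pencil's axis: 71 mm behind the pencil's origin (11 mm out of the barrel) when out, 62 mm (2 mm out) when clicked home.
- pencil_button (a joint): How far the end button is pushed in, m: 0 as found, 0.009 clicked home against its hard stop. It resists with about 8 N at first, falling off to half travel, then snaps home by itself and stays there when released; the lead moves out with it by the same amount. Pressing again does not bring it back out.
- rip_fence_fence: Rip fence of the saw: black bar with two upright wooden faces, along x from x = 0.30 to 1.02 m, clamped (80 N to shift it). The faces are 71 mm apart over the outside and reach from 4 to 70 mm above the table. Origin 0.174 m below the table top; left face 25 mm to its +y, right face 45 mm to its -y.
- fence_face (a point): Point on the left (+y) upright face of the rip fence, 35 mm above the table; the face is the world x-z plane through it, its normal is +y.
- block: Loose wooden scribing block, 0.6 kg. Base 50 mm wide, 22 mm high, x = -79 to +46 mm; two plywood uprights 12 mm thick at x = -35 and +35 mm, 50 mm high, each with a notch open at the top, 22 mm wide, floor 36 mm up, lips bevelled to 36 mm. Back stop: front face at x = -69 mm, 54 mm high. Origin: underside, on the centre line midway between the uprights; x to the front (towards the oak), z up.
- block_rest (a point): Middle of the pencil's resting place on the scribing block: 36 mm above the block's origin, level with both notch floors. Same axes as the block. The pencil belongs with its origin here, x axes alike; it then has 7 mm free between its clicked button and the back stop (unclicked it does not fit in front of the stop), and slides easily lengthwise.
- board: Loose oak off-cut standing on the table, 60 x 120 x 60 mm (x, y, z), 0.27 kg, origin at the centre of its underside. Its near face, which the lead must touch, is the 120 mm long upright face 30 mm to its -x, towards the scribing block.
Mind the look-alikes: they are no part of the job. What is shaped like the pencil but blue is not meant.

How it is judged:
By the outcome, as a careful person would: the job done as asked, in the order asked, and still so for the second after the job is handed in, with the robot touching nothing.
It also fails if it takes over 54 s, if anything falls off the work surface, if the arm or the gripper's body presses on something with over 40 N, if the wrist force passes 120 N, or if a joint passes its speed limit or range.

## Working session

There is one attempt and no reset: what is moved stays moved. The work goes in short steps, Python scripts to look and compute and a tool call to move; the robot and the scene stay as the last step left them, time stands still between calls to the robot, and variables do not carry over. Pictures are saved under pics/ and viewed, at most 10 in all, crops included, and the job is handed in when it is done.

Besides the shell and the picture viewer there is one more tool, called after ">>>" as name([rows], argument=value, ...), one row to a line, values as JSON. servo_tool: Moves the arm, as the interface text tells. Its arguments: {"type":"object","properties":{"targets":{"type":"array","items":{"type":"array","items":{"type":"number"}}}},"required":["targets"]}

```bash
mkdir -p pics; ls; cat > h.py <<'E'
import numpy as np, cv2
from station import r
def cap(n):
    c=r.capture(n); c['K']=np.array([[c['fx'],0,c['cx']],[0,c['fy'],c['cy']],[0,0,1.]]); c['D']=np.array(c['dist_coeffs'],float); c['T']=np.array(c['world_from_camera']); return c
def ray(c,p):
    u=cv2.undistortPoints(np.array(p,float).reshape(-1,1,2),c['K'],c['D'])[:,0]
    return c['T'][:3,3],np.c_[u,np.ones(len(u))]@c['T'][:3,:3].T
def onz(c,p,z):
    o,d=ray(c,p); return o+d*((z-o[2])/d[:,2])[:,None]
def proj(c,P):
    W=np.linalg.inv(c['T']); P=np.atleast_2d(np.array(P,float))
    return cv2.projectPoints(P@W[:3,:3].T+W[:3,3],np.zeros(3),np.zeros(3),c['K'],c['D'])[0][:,0]
def tri(c1,p1,c2,p2):
    o1,d1=ray(c1,[p1]);o2,d2=ray(c2,[p2]);d1=d1[0];d2=d2[0]
    s=np.linalg.lstsq(np.c_[d1,-d2],o2-o1,rcond=None)[0]
    a=o1+s[0]*d1;b=o2+s[1]*d2
    return (a+b)/2,np.linalg.norm(a-b)
def save(c,n): cv2.imwrite('pics/'+n+'.png',c['pixels'][:,:,::-1])
E
python3 - <<'E'
from h import *
import pickle
s=r.sense(); print(s['time_s'],s['tcp_pos'],s['gripper_width'])
for n in('side','top','wrist'):
    c=cap(n); save(c,n+'0'); pickle.dump(c,open(n+'0.pkl','wb')); print(n,c['T'].round(3).tolist(),c['fx'])
E
```

```text
pics
0.0 [ 0.14162011 -0.60808969  0.21582931] 1.0004667717976325
side [[-0.941, -0.22, 0.258, 0.152], [-0.338, 0.576, -0.744, 1.38], [0.015, -0.787, -0.617, 0.928], [0.0, 0.0, 0.0, 1.0]] 546.822699728906
top [[-0.011, -0.973, 0.23, 0.289], [-1.0, 0.01, -0.003, 0.204], [0.001, -0.23, -0.973, 1.117], [0.0, 0.0, 0.0, 1.0]] 463.71986332187726
wrist [[-0.227, 0.945, 0.234, 0.08], [0.974, 0.22, 0.056, -0.623], [0.002, 0.24, -0.971, 0.385], [0.0, 0.0, 0.0, 1.0]] 338.25288221379924
```

View pics/top0.png

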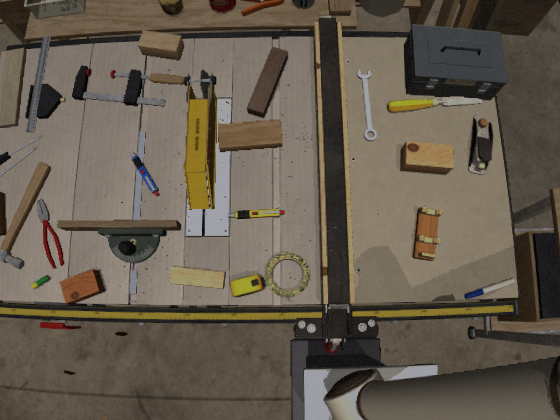

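View pics/side0.png

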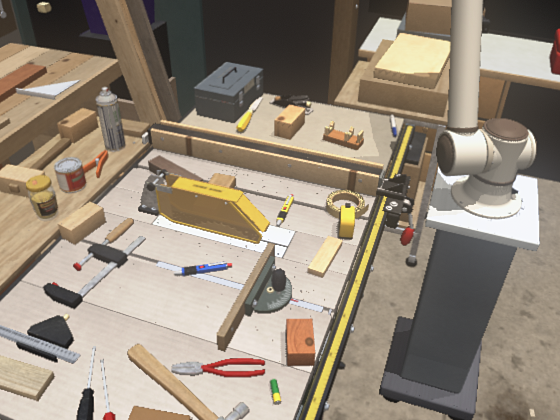

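```bash
python3 - <<'E'
from h import *
import pickle
t=pickle.load(open('top0.pkl','rb'));s=pickle.load(open('side0.pkl','rb'))
f=lambda c,x0,y0,w,h:cv2.resize(c['pixels'][y0:y0+h,x0:x0+w,::-1],(400,300),interpolation=cv2.INTER_CUBIC)
a=np.vstack([np.hstack([f(t,220,188,80,60),f(t,390,195,80,60)]),np.hstack([f(s,250,185,80,60),f(s,310,110,80,60)])])
cv2.imwrite('pics/crop0.png',a)
print(onz(t,[[257,213],[283,212],[232,214],[427,233],[428,158],[319,150],[337,150]],0.01).round(3))
E
```

```text
[[ 0.52   0.266  0.01 ]
 [ 0.522  0.203  0.01 ]
 [ 0.518  0.327  0.01 ]
 [ 0.465 -0.15   0.01 ]
 [ 0.659 -0.169  0.01 ]
 [ 0.681  0.11   0.01 ]
 [ 0.681  0.065  0.01 ]]
```

View pics/crop0.png

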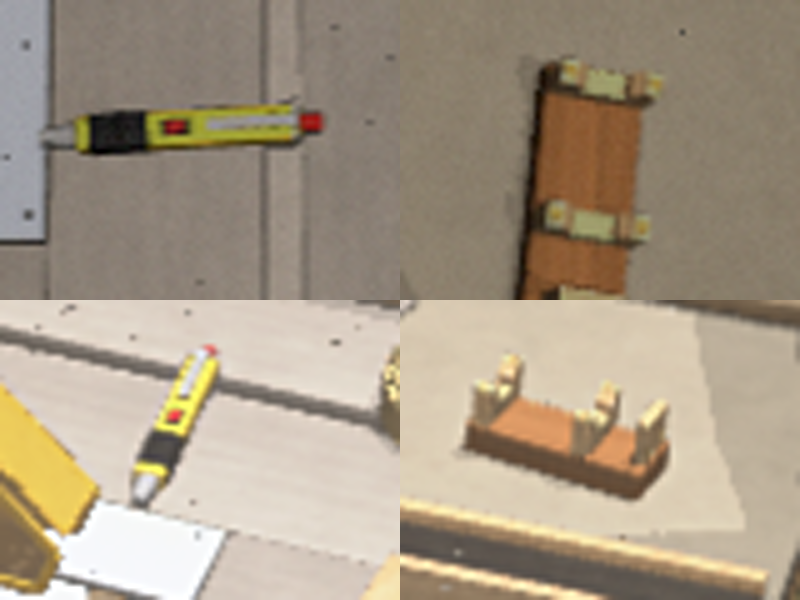

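```bash
python3 - <<'E'
from h import *
import pickle
t=pickle.load(open('top0.pkl','rb'));s=pickle.load(open('side0.pkl','rb'))
print(np.array(r.sense()['ee_rot']).round(3).tolist())
print('button',tri(t,[284.6,212.2],s,[292.6,195]),'nose',tri(t,[228.4,215],s,[278,225]))
# fence: top edge of left face in top image, wooden left of black
hsv=cv2.cvtColor(t['pixels'],cv2.COLOR_RGB2HSV)
for row in (120,160,200,215,240): print(row,t['pixels'][row,312:330].sum(1).tolist())
E
```

```text
[[-0.974, -0.227, -0.001], [-0.227, 0.974, 0.002], [0.0, 0.002, -1.0]]
button (array([0.52169641, 0.19868911, 0.0053718 ]), np.float64(0.0018402132268193437)) nose (array([0.51599932, 0.33652994, 0.00463272]), np.float64(0.00231661247805243))
120 [334, 324, 332, 324, 189, 130, 329, 395, 400, 392, 230, 114, 136, 111, 105, 111, 120, 106]
160 [376, 354, 325, 330, 332, 224, 116, 251, 353, 389, 388, 308, 176, 126, 123, 134, 136, 135]
200 [372, 366, 347, 313, 323, 324, 228, 110, 231, 346, 393, 392, 390, 268, 105, 117, 120, 113]
215 [370, 371, 338, 317, 321, 322, 256, 155, 137, 314, 388, 393, 392, 298, 149, 105, 120, 109]
240 [378, 377, 376, 354, 329, 325, 320, 227, 117, 159, 342, 391, 392, 397, 267, 117, 128, 124]
```

View pics/wrist0.png

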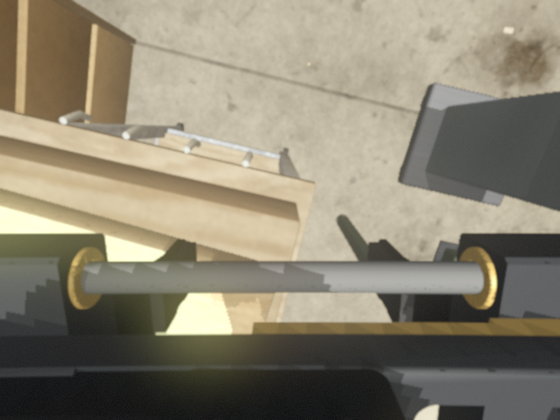

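>>> servo_tool([
  [0.9,1.0,0.2,0,87],
  [1.8,2.0,0.4,0,87],
  [2.7,3.0,0.5,0,87],
  [3.6,4.0,0.6,0,87],
  [4.6,5.0,0.6,0,87],
])

```text
time_s: 0.57
tcp_pos: [0.2799, -0.4578, 0.2355]
ee_rot: [[-0.974, -0.226, 0.001], [-0.226, 0.974, -0.001], [-0.0, -0.001, -1.0]]
wrist_force: [1.0, 0.1, -1.1]
gripper_width: 0.997
gripper_force: 0.0
```

>>> servo_tool([
  [0.9,1.0,0.2,0,87],
  [1.8,2.0,0.4,0,87],
  [2.7,3.0,0.5,0,87],
  [3.6,4.0,0.6,0,87],
  [4.6,5.0,0.6,0,87],
])

```text
time_s: 0.98
tcp_pos: [0.4176, -0.308, 0.2538]
ee_rot: [[-0.974, -0.227, 0.001], [-0.227, 0.974, -0.0], [-0.001, -0.001, -1.0]]
wrist_force: [0.0, -1.1, -0.5]
gripper_width: 0.997
gripper_force: 0.0
```

>>> servo_tool([
  [0.9,1.0,0,0,87],
  [1.8,2.0,0,0,87],
  [2.7,3.0,0,0,87],
  [3.6,4.0,0,0,87],
  [4.6,5.0,0,0,87],
])

```text
time_s: 1.4
tcp_pos: [0.5547, -0.1584, 0.253]
ee_rot: [[-0.974, -0.227, -0.0], [-0.227, 0.974, 0.0], [0.0, 0.0, -1.0]]
wrist_force: [0.4, -0.9, -0.2]
gripper_width: 0.997
gripper_force: 0.0
```

Photo here, then a second one 60 mm further left.

```bash
python3 - <<'E'
from h import *
import pickle
c=cap('wrist'); save(c,'w1'); pickle.dump(c,open('w1.pkl','wb')); print(c['T'][:3,3])
E
```

```text
[ 0.49289498 -0.1734013   0.42171726]
```

>>> servo_tool([
  [0,0.5,0,0,87],
  [0,1.2,0,0,87],
  [0,2,0,0,87],
  [0,2,0,0,87],
  [0,2,0,0,87],
])

```text
time_s: 1.87
tcp_pos: [0.5541, -0.0994, 0.2528]
ee_rot: [[-0.973, -0.229, -0.0], [-0.229, 0.973, 0.0], [0.0, 0.0, -1.0]]
wrist_force: [0.5, 0.1, -0.4]
gripper_width: 0.999
gripper_force: 0.0
```

```bash
python3 - <<'E'
from h import *
import pickle
c=cap('wrist'); save(c,'w2'); pickle.dump(c,open('w2.pkl','wb')); print(c['T'][:3,3])
a=cv2.imread('pics/w1.png')[:300];b=cv2.imread('pics/w2.png')[:300]
cv2.imwrite('pics/w12.png',np.vstack([a,b]))
E
```

```text
[ 0.49229747 -0.11452302  0.42152538]
```

View pics/w12.png

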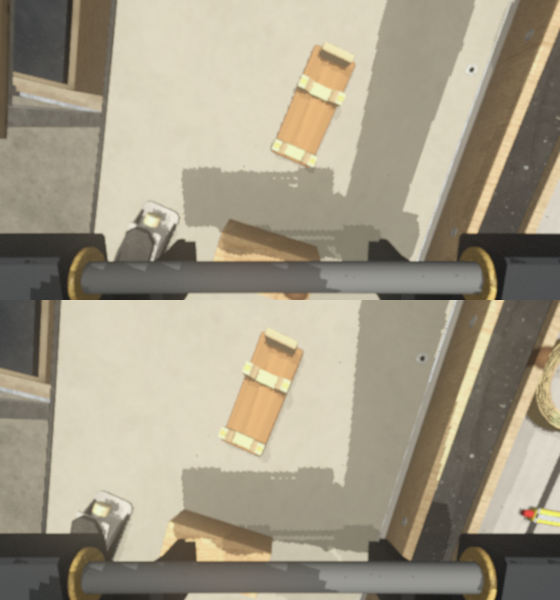

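```bash
python3 - <<'E'
from h import *
import pickle
C=[pickle.load(open(f'w{i}.pkl','rb')) for i in(1,2)]
out=[]
for c,box in zip(C,[(262,30,365,175),(210,25,315,165)]):
    x0,y0,x1,y1=box
    hsv=cv2.cvtColor(c['pixels'],cv2.COLOR_RGB2HSV)
    if not out: 
        for p in [(338,55),(295,152),(312,110),(321,91),(300,30),(308,93)]: print(p,hsv[p[1],p[0]])
    hh=hsv.astype(int)
    m=np.zeros(hsv.shape[:2],np.uint8); m[y0:y1,x0:x1]=((hh[...,0]>=20)&(hh[...,0]<36)&(hh[...,1]>70))[y0:y1,x0:x1]*255
    m=cv2.morphologyEx(m,cv2.MORPH_CLOSE,np.ones((5,5)))
    cs=[k for k in cv2.findContours(m,0,2)[0] if cv2.contourArea(k)>80]
    L=[cv2.minAreaRect(k) for k in cs]; L.sort(key=lambda q:q[0][1]); print(L)
    mb=np.zeros_like(m); mb[y0:y1,x0:x1]=((hh[...,1]>85))[y0:y1,x0:x1]*255
    k=max(cv2.findContours(mb,0,2)[0],key=cv2.contourArea); print('block',cv2.minAreaRect(k))
    out.append((L,cv2.boxPoints(cv2.minAreaRect(k))))
    # crops
out2=[cv2.resize(c['pixels'][a:a+145,b:b+200,::-1],None,fx=4,fy=4,interpolation=cv2.INTER_CUBIC) for c,a,b in zip(C,(30,20),(190,150))]
cv2.imwrite('pics/blk.png',out2[0])
for i in range(min(len(out[0][0]),len(out[1][0]))): print(tri(C[0],out[0][0][i][0],C[1],out[1][0][i][0]))
E
```

```text
(338, 55) [ 23  69 228]
(295, 152) [ 31  51 242]
(312, 110) [ 17 114 230]
(321, 91) [ 31  48 243]
(300, 30) [ 23  35 221]
(308, 93) [ 18  99 167]
[((311.87738037109375, 86.82075500488281), (26.613229751586914, 14.375029563903809), 29.05460548400879), ((333.4633483886719, 96.28899383544922), (17.911352157592773, 13.888481140136719), 16.699243545532227), ((282.5953674316406, 147.1520538330078), (18.307931900024414, 12.636061668395996), 21.037511825561523), ((304.0000305175781, 156.50001525878906), (22.807893753051758, 12.521980285644531), 26.56505012512207)]
block ((306.04290771484375, 120.80126953125), (43.22191619873047, 56.45962142944336), 23.498565673828125)
[((255.36468505859375, 72.4655990600586), (24.382278442382812, 14.290722846984863), 28.300756454467773), ((277.4781188964844, 82.81022644042969), (21.95699119567871, 14.18233585357666), 19.983104705810547), ((230.9224090576172, 135.18104553222656), (22.58470916748047, 12.474112510681152), 23.198589324951172), ((253.0734100341797, 145.07798767089844), (20.38629150390625, 13.071609497070312), 28.300756454467773)]
block ((255.51828002929688, 109.45584106445312), (44.448394775390625, 56.84297180175781), 22.47943687438965)
(array([ 0.44677528, -0.15264701,  0.05630492]), np.float64(0.0007339299431821489))
(array([ 0.45081797, -0.12882796,  0.05593123]), np.float64(0.000210494646886967))
(array([ 0.51349848, -0.16759117,  0.03592332]), np.float64(0.0001818610822926175))
(array([ 0.5183524 , -0.14154653,  0.03413473]), np.float64(9.374681043506694e-05))
```

View pics/blk.png

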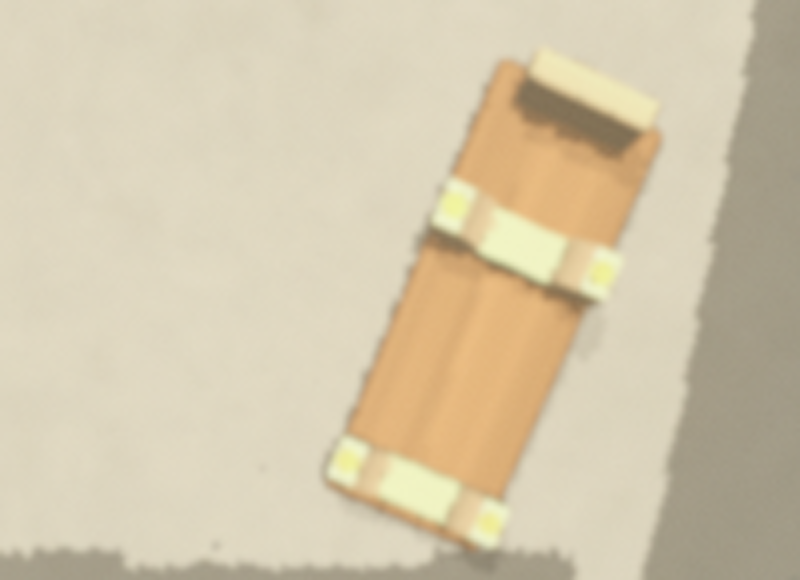

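```bash
python3 - <<'E'
from h import *
import pickle
C=[pickle.load(open(f'w{i}.pkl','rb')) for i in(1,2)]
D=[]
for c,box in zip(C,[(262,30,365,175),(210,25,315,165)]):
    x0,y0,x1,y1=box
    hh=cv2.cvtColor(c['pixels'],cv2.COLOR_RGB2HSV).astype(int)
    m=np.zeros(hh.shape[:2],np.uint8); m[y0:y1,x0:x1]=((hh[...,0]>=27)&(hh[...,0]<36)&(hh[...,1]>75))[y0:y1,x0:x1]
    n,_,st,ce=cv2.connectedComponentsWithStats(m)
    L=[ce[i] for i in range(1,n) if st[i,4]>=6]; L.sort(key=lambda q:q[1]); print([(q.round(1).tolist()) for q in L]); D.append(L)
if len(D[0])==len(D[1])==4:
    P=[]
    for a,b in zip(*D):
        p,e=tri(C[0],a,C[1],b); P.append(p); print(p.round(4),round(e,4))
    P=np.array(P); f=(P[2]+P[3])/2; b=(P[0]+P[1])/2
    print('ctr',(f+b)/2,'len',np.linalg.norm(f-b),'yaw',np.degrees(np.arctan2(*(f-b)[[1,0]])))
    for c,L in zip(C,D):
        Q=onz(c,L,.05); f=(Q[2]+Q[3])/2; b=(Q[0]+Q[1])/2; print((f+b)/2,np.linalg.norm(f-b),np.degrees(np.arctan2(*(f-b)[[1,0]])))
cv2.imwrite('pics/oak.png',np.hstack([cv2.resize(c['pixels'][195:265,b:b+140,::-1],None,fx=2.8,fy=4,interpolation=cv2.INTER_CUBIC) for c,b in zip(C,(200,150))]))
E
```

```text
[[303.2, 80.8], [340.0, 98.0], [276.8, 144.8], [312.0, 160.5]]
[[247.0, 67.2], [284.9, 85.0], [222.6, 132.6], [259.1, 148.6]]
[ 0.4428 -0.1625  0.0507] 0.0001
[ 0.4504 -0.1211  0.0505] 0.0
[ 0.5118 -0.1744  0.0525] 0.0002
[ 0.5195 -0.1333  0.0504] 0.0
ctr [ 0.48114031 -0.14784652  0.05103785] len 0.07007001091275752 yaw -9.933872295690898
[ 0.48111223 -0.14781386  0.05      ] 0.07014350153585909 -9.948342649072817
[ 0.48116985 -0.14797868  0.05      ] 0.07033128997430564 -10.029224375707914
```

View pics/oak.png

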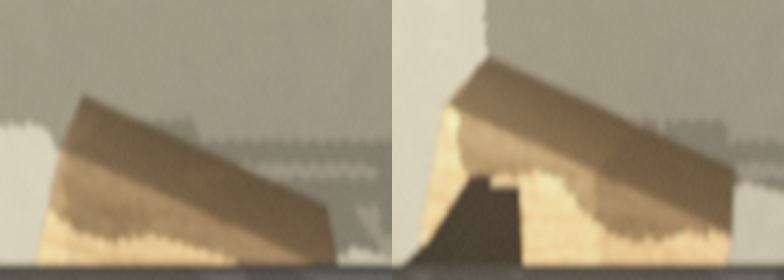

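```bash
python3 - <<'E'
from h import *
import pickle
C=[pickle.load(open(f'w{i}.pkl','rb')) for i in(1,2)]
b1=[[229.3,219],[316.8,246.5]];b2=[[184.6,209.25],[271.8,238.75]]
A=onz(C[0],b1,0);B=onz(C[1],b2,0);print(A,B,onz(C[1],[[170.7,221],[270.4,253.75]],.06))
for p,q in zip(b1+[[221.4,232.5]],b2+[[170.7,221]]): print(tri(C[0],p,C[1],q))
y=np.radians(-9.97); o=np.array([.4811,-.1479]); u=np.array([np.cos(y),np.sin(y)])
for F in (A,B):
    d=F[1,:2]-F[0,:2]; n=np.array([d[1],-d[0]]); n/=np.linalg.norm(n)
    if n[0]>0:n=-n
    print('len',np.linalg.norm(d),'inward normal yaw',np.degrees(np.arctan2(-n[1],-n[0])),'gap from block origin',((F[0,:2]-o)@n)/(u@n))
t=pickle.load(open('top0.pkl','rb'))
print('fence top left edge',onz(t,[[320.2,200],[320.9,215]],.07),'seen from base',onz(t,[[319.4,215],[319.9,215]],.0))
E
```

```text
[[ 0.62001585 -0.21320957  0.        ]
 [ 0.6306422  -0.09376748  0.        ]] [[ 0.61974524 -0.2122111   0.        ]
 [ 0.63290933 -0.09483782  0.        ]] [[ 0.61833217 -0.21101987  0.06      ]
 [ 0.63071172 -0.09520133  0.06      ]]
(array([ 0.62205256, -0.21388607, -0.0071946 ]), np.float64(0.00025278732259505264))
(array([ 0.62888089, -0.09531129,  0.00876601]), np.float64(0.0020973350565621357))
(array([ 0.62337512, -0.21455224,  0.04692567]), np.float64(0.0009159211064843496))
len 0.1199138461530684 inward normal yaw -5.084019292019133 gap from block origin 0.14468259012255028
len 0.11810918357329792 inward normal yaw -6.3993122166548595 gap from block origin 0.14523123053344958
fence top left edge [[0.5370927  0.11609211 0.07      ]
 [0.50153027 0.11548825 0.07      ]] seen from base [[0.51577574 0.11327063 0.        ]
 [0.51576158 0.11203825 0.        ]]
```

>>> servo_tool([
  [-0.1,0.8,0,0.09,87],
  [-0.2,1.6,0,0.18,87],
  [-0.3,2.5,0,0.28,87],
  [-0.4,3.3,0,0.37,87],
  [-0.4,4.1,0,0.46,87],
])

```text
time_s: 2.33
tcp_pos: [0.5417, 0.0226, 0.253]
ee_rot: [[-0.77, -0.638, -0.0], [-0.638, 0.77, -0.0], [0.0, 0.0, -1.0]]
wrist_force: [0.0, -0.8, -0.3]
gripper_width: 0.999
gripper_force: 0.0
```

>>> servo_tool([
  [-0.1,0.8,0,0.09,87],
  [-0.2,1.6,0,0.18,87],
  [-0.3,2.5,0,0.28,87],
  [-0.4,3.3,0,0.37,87],
  [-0.4,4.1,0,0.46,87],
])

```text
time_s: 2.75
tcp_pos: [0.5299, 0.1458, 0.253]
ee_rot: [[-0.407, -0.914, -0.0], [-0.914, 0.407, -0.0], [0.0, 0.0, -1.0]]
wrist_force: [-0.1, 0.3, 0.1]
gripper_width: 0.999
gripper_force: 0.0
```

>>> servo_tool([
  [-0.1,0.8,-0.4,0.09,87],
  [-0.2,1.6,-0.8,0.18,87],
  [-0.3,2.5,-1.2,0.28,87],
  [-0.4,3.3,-1.6,0.37,87],
  [-0.4,4.1,-1.8,0.46,87],
])

```text
time_s: 3.17
tcp_pos: [0.5175, 0.2684, 0.1972]
ee_rot: [[0.041, -0.999, -0.002], [-0.999, -0.041, -0.002], [0.001, 0.003, -1.0]]
wrist_force: [0.2, -0.1, 0.6]
gripper_width: 0.999
gripper_force: 0.0
```

```bash
python3 - <<'E'
from h import *
import pickle
c=cap('wrist'); save(c,'w3'); pickle.dump(c,open('w3.pkl','wb')); print(c['T'][:3,3], r.sense()['tcp_pos'])
E
```

```text
[0.52224649 0.20330193 0.36606742] [0.51805114 0.27195604 0.19619829]
```

View pics/w3.png

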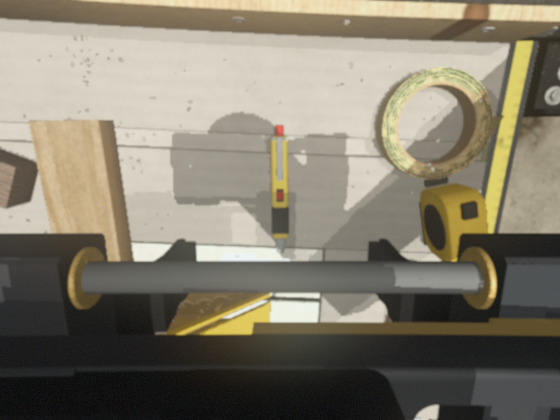

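```bash
python3 - <<'E'
from h import *
import pickle
c=pickle.load(open('w3.pkl','rb')); t=pickle.load(open('top0.pkl','rb'))
hh=cv2.cvtColor(c['pixels'],cv2.COLOR_RGB2HSV).astype(int)
roi=np.zeros(hh.shape[:2],bool); roi[115:215,255:305]=1
red=((hh[...,0]<8)|(hh[...,0]>172))&(hh[...,1]>130)&roi; yel=(hh[...,0]>=20)&(hh[...,0]<35)&(hh[...,1]>130)&roi
ys,xs=np.nonzero(red&(np.arange(420)[:,None]<145)); print('red',xs.mean(),ys.min(),ys.max())
ye,xe=np.nonzero(yel); print('yel',xe.min(),xe.max(),ye.min(),ye.max())
mid=[(np.where(yel[y])[0].min()+np.where(yel[y])[0].max())/2 for y in range(140,205)]; k=np.polyfit(range(140,205),mid,1)
wd=np.median([np.ptp(np.where(yel[y])[0])+1 for y in range(150,200)])
f=lambda y:(np.polyval(k,y),y)
P=onz(c,[f(ys.min()-.5),f(ye.min()),f(ye.max()+.5)],.008); print(P,'width px',wd)
d=P[2]-P[0]; print('yaw',np.degrees(np.arctan2(d[1],d[0])),'origin',P[0]+.071*d/np.linalg.norm(d),'len',np.linalg.norm(d))
print('height via top/wrist, button', tri(t,[284.6,212.2],c,f(ys.min()-.5)),'nose',tri(t,[228.4,215],c,(282.5,253)))
print('fence top edge rows',[int(np.argmin(np.abs(np.diff(c['pixels'][:60,x].sum(1).astype(int))))) for x in(280,)], c['pixels'][20:45,281].sum(1).tolist())
E
```

```text
red 279.0 126 135
yel 272 286 142 206Traceback (most recent call last):
  File "<stdin>", line 9, in <module>
    return umr_minimum(a, axis, None, out, keepdims, initial, where)
ValueError: zero-size array to reduction operation minimum which has no identity
```

```bash
python3 - <<'E'
from h import *
import pickle
c=pickle.load(open('w3.pkl','rb')); t=pickle.load(open('top0.pkl','rb'))
hh=cv2.cvtColor(c['pixels'],cv2.COLOR_RGB2HSV).astype(int)
roi=np.zeros(hh.shape[:2],bool); roi[115:235,255:305]=1
yel=(hh[...,0]>=20)&(hh[...,0]<35)&(hh[...,1]>130)&roi
R=range(148,202); mid=[(np.where(yel[y])[0].min()+np.where(yel[y])[0].max())/2 for y in R]; k=np.polyfit(R,mid,1)
f=lambda y:(np.polyval(k,y),y)
print('band',[y for y in range(200,250) if yel[y].sum()>4])
P=onz(c,[f(125.5),f(141),f(206)],.008); print(P)
d=P[2]-P[0]; print('yaw',np.degrees(np.arctan2(d[1],d[0])),'origin',P[0]+.071*d/np.linalg.norm(d))
print('button', tri(t,[284.6,212.2],c,f(125.5)),'nose',tri(t,[228.4,215],c,(282.5,253)))
print(c['pixels'][15:45,281].sum(1).tolist())
E
```

```text
band [200, 201, 202, 203, 204, 205, 206]
[[0.52467716 0.20109042 0.008     ]
 [0.52389062 0.21659014 0.008     ]
 [0.52038635 0.28558632 0.008     ]]
yaw 92.90705984931618 origin [0.52107633 0.27199905 0.008     ]
button (array([ 0.52477328,  0.19989181, -0.00489292]), np.float64(0.0022379723749577783)) nose (array([0.51472529, 0.33539522, 0.01821549]), np.float64(0.0008708258791052295))
[372, 362, 356, 351, 352, 351, 347, 348, 341, 337, 334, 331, 329, 324, 329, 317, 317, 311, 334, 416, 504, 549, 568, 570, 574, 574, 572, 574, 571, 569]
```

>>> servo_tool([
  [0.07,0,-0.8,0.01,87],
  [0.07,0,-1.8,0.01,87],
  [0.07,0,-2.8,0.01,87],
  [0.07,0,-3.8,0.01,70],
  [0.07,0,-4.6,0.01,50],
])

```text
time_s: 3.63
tcp_pos: [0.5201, 0.2671, 0.0588]
ee_rot: [[0.046, -0.999, -0.002], [-0.999, -0.046, -0.001], [0.001, 0.002, -1.0]]
wrist_force: [-0.2, 0.1, -0.2]
gripper_width: 0.925
gripper_force: 0.0
```

>>> servo_tool([
  [0,0,-0.6,0,45],
  [0,0,-1.0,0,45],
  [0,0,-1.2,0,45],
  [0,0,-1.25,0,45],
  [0,0,-1.25,0,45],
])

```text
time_s: 4.05
tcp_pos: [0.5208, 0.2682, 0.0235]
ee_rot: [[0.047, -0.999, 0.0], [-0.999, -0.047, -0.0], [0.0, -0.0, -1.0]]
wrist_force: [-0.3, 0.0, -0.5]
gripper_width: 0.57
gripper_force: 0.0
```

>>> servo_tool([
  [0,0.1,-0.1,0,40],
  [0,0.1,-0.12,0,20],
  [0,0.1,-0.12,0,5],
  [0,0.1,-0.12,0,5],
  [0,0.1,-0.12,0,5],
])

```text
time_s: 4.47
tcp_pos: [0.5204, 0.2719, 0.0203]
ee_rot: [[0.048, -0.999, 0.001], [-0.999, -0.048, 0.001], [-0.001, -0.001, -1.0]]
wrist_force: [-0.5, 0.0, -0.6]
gripper_width: 0.245
gripper_force: 0.0
```

>>> servo_tool([
  [0,0,0,0,5],
  [0,0,0,0,5],
  [0,0,0.2,0,5],
  [0,0,0.6,0,5],
  [0,0,1.0,0,5],
])

```text
time_s: 4.88
tcp_pos: [0.52, 0.2715, 0.0502]
ee_rot: [[0.048, -0.999, -0.001], [-0.999, -0.048, -0.001], [0.001, 0.001, -1.0]]
wrist_force: [0.1, -0.9, -0.8]
gripper_width: 0.059
gripper_force: 0.0
```

```bash
python3 - <<'E'
from h import *
import pickle
c=cap('wrist');t=cap('top');s=cap('side'); pickle.dump((c,t,s),open('g.pkl','wb'))
print(r.sense()['gripper_width'],r.sense()['gripper_force'])
f=lambda c,x0,y0,w,h:cv2.resize(c['pixels'][y0:y0+h,x0:x0+w,::-1],(400,300),interpolation=cv2.INTER_CUBIC)
cv2.imwrite('pics/g.png',np.vstack([np.hstack([f(t,200,165,120,90),f(s,230,165,120,90)]),np.hstack([f(c,140,0,280,210),f(c,0,0,560,420)])]))
E
```

```text
0.059410211989274854 0.0
```

View pics/g.png

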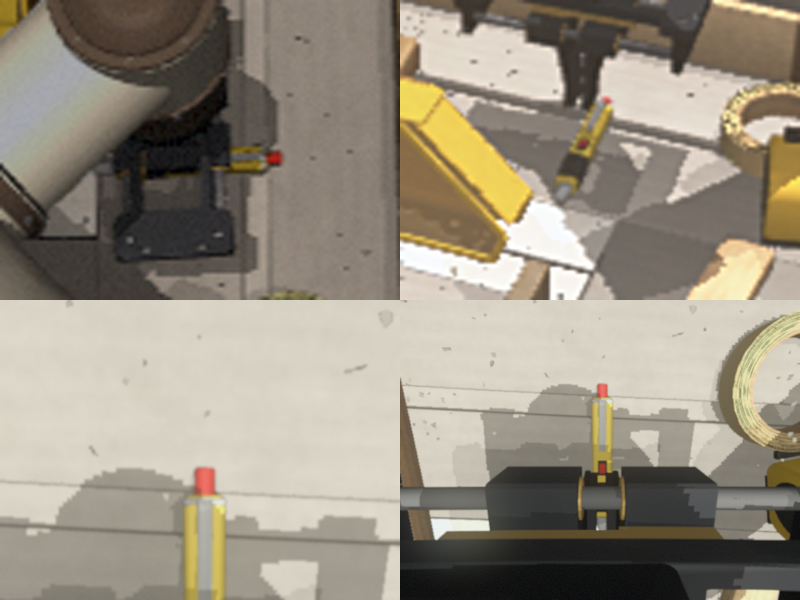

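>>> servo_tool([
  [0,0,0,0,30],
  [0,0,0,0,45],
  [0,0,0,0,45],
  [0,0,0,0,45],
  [0,0,0,0,45],
])

```text
time_s: 5.45
tcp_pos: [0.5201, 0.2715, 0.0494]
ee_rot: [[0.048, -0.999, -0.001], [-0.999, -0.048, -0.001], [0.001, 0.001, -1.0]]
wrist_force: [1.6, 0.6, -0.3]
gripper_width: 0.353
gripper_force: 0.0
```

```bash
python3 - <<'E'
from h import *
c=cap('wrist'); hh=cv2.cvtColor(c['pixels'],cv2.COLOR_RGB2HSV).astype(int)
red=((hh[...,0]<8)|(hh[...,0]>172))&(hh[...,1]>130); red[170:]=0; red[:,:240]=0; red[:,320:]=0
yel=(hh[...,0]>=20)&(hh[...,0]<35)&(hh[...,1]>130); yel[:,:260]=0; yel[:,310:]=0
ys,xs=np.nonzero(red); y0=ys.min(); print(xs.mean(),y0,ys.max(),r.sense()['tcp_pos'],r.sense()['gripper_width'])
R=[y for y in range(ys.max()+6,ys.max()+40) if yel[y].sum()>4]
mid=[(np.where(yel[y])[0].min()+np.where(yel[y])[0].max())/2 for y in R];k=np.polyfit(R,mid,1)
P=onz(c,[[np.polyval(k,y0-.5),y0-.5],[np.polyval(k,R[-1]),R[-1]]],.008);d=P[1]-P[0];d/=np.linalg.norm(d)
print(P,np.degrees(np.arctan2(d[1],d[0])),P[0]+.071*d)
E
```

```text
283.2201834862385 118 135 [0.52012741 0.27157929 0.04944799] 0.4000393040085515
[[0.52813706 0.20064284 0.008     ]
 [0.52201404 0.23421705 0.008     ]] 100.33559893841081 [0.5153987  0.27049078 0.008     ]
```

>>> servo_tool([
  [0,0,-0.4,0,45],
  [0,0,-0.8,0,45],
  [0,0,-1.0,0,45],
  [0,0,-1.06,0,45],
  [0,0,-1.06,0,20],
])

```text
time_s: 5.92
tcp_pos: [0.5201, 0.2715, 0.0175]
ee_rot: [[0.048, -0.999, -0.001], [-0.999, -0.048, -0.001], [0.001, 0.001, -1.0]]
wrist_force: [0.1, -0.3, -0.2]
gripper_width: 0.488
gripper_force: 0.0
```

>>> servo_tool([
  [0,0,0,0,5],
  [0,0,0,0,5],
  [0,0,0,0,5],
  [0,0,0,0,5],
  [0,0,0,0,5],
])

```text
time_s: 6.33
tcp_pos: [0.5204, 0.2718, 0.0184]
ee_rot: [[0.048, -0.999, 0.0], [-0.999, -0.048, 0.0], [-0.0, -0.0, -1.0]]
wrist_force: [0.6, -0.5, 0.6]
gripper_width: 0.147
gripper_force: 0.0
```

>>> servo_tool([
  [0,0,0,0,0],
  [0,0,0,0,0],
  [0,0,0,0,0],
  [0,0,0,0,0],
  [0,0,0,0,0],
])

```text
time_s: 6.75
tcp_pos: [0.5203, 0.2717, 0.018]
ee_rot: [[0.048, -0.999, -0.0], [-0.999, -0.048, -0.0], [0.0, 0.0, -1.0]]
wrist_force: [-0.2, 0.4, -1.4]
gripper_width: 0.005
gripper_force: 0.0
```

```bash
python3 - <<'E'
from h import *
import pickle
c,t,s=pickle.load(open('g.pkl','rb'))
print('side proj of tip',proj(s,[[.52,.2715,.033],[.52,.2715,.05],[.52,.2715,.007],[.5247,.2,.007],[.516,.337,.007]]))
print('top proj', proj(t,[[.52,.2715,.033],[.52,.2715,.007],[.5247,.2,.007],[.516,.337,.007]]))
print('wrist',proj(c,[[.52,.2715,.033],[.52,.2715,.007],[.5247,.2,.007]]))
# current views
S=cap('side');T=cap('top');W=cap('wrist'); pickle.dump((W,T,S),open('g2.pkl','wb'))
for n,im,box in(('side',S,(265,180,310,240)),('top',T,(220,195,300,230)),('wrist',W,(240,60,330,230))):
    hh=cv2.cvtColor(im['pixels'],cv2.COLOR_RGB2HSV).astype(int); x0,y0,x1,y1=box
    for nm,m in(('red',((hh[...,0]<8)|(hh[...,0]>172))&(hh[...,1]>130)&(hh[...,2]>70)),('yel',(hh[...,0]>=20)&(hh[...,0]<35)&(hh[...,1]>130)&(hh[...,2]>70))):
        yy,xx=np.nonzero(m[y0:y1,x0:x1]); print(n,nm,len(xx),*( (xx.min()+x0,xx.max()+x0,yy.min()+y0,yy.max()+y0,(xx.mean()+x0).round(1),(yy.mean()+y0).round(1)) if len(xx) else ()))
E
```

```text
side proj of tip [[284.54296316 201.94131987]
 [284.68116498 196.89315926]
 [284.33520395 209.52477602]
 [291.1478281  194.47480548]
 [277.53157345 224.2848449 ]]
top proj [[254.23938836 211.20873581]
 [254.89347815 213.41760721]
 [284.10988059 211.23886828]
 [228.16982427 215.27588027]]
wrist [[284.6384204  243.89911881]
 [284.27808646 230.6520158 ]
 [282.4769907  116.90972907]]
side red 2 284 292 195 208 288.0 201.5
side yel 88 265 292 197 229 279.1 213.1
top red 12 280 283 211 213 281.5 212.0
top yel 39 240 277 209 219 272.7 212.5
wrist red 296 277 291 116 136 283.6 126.1
wrist yel 1400 268 299 138 229 282.7 192.3
```

```bash
python3 - <<'E'
from h import *
import pickle
W,T,S=pickle.load(open('g2.pkl','rb'))
print(r.sense()['tcp_pos'],proj(S,[[.52,.2717,.018],[.52,.2717,.001],[.52,.2717,.014]]).round(1).tolist())
hh=cv2.cvtColor(S['pixels'],cv2.COLOR_RGB2HSV).astype(int)
for y in range(178,232):
    print(y,''.join('r' if (h<8 or h>172) and s>130 and v>70 else 'Y' if 20<=h<35 and s>130 and v>60 else '#' if v<60 else '+' if v<110 else '.' for h,s,v in hh[y,262:312]))
E
```

```text
[0.52025009 0.27171536 0.01803696] [[284.4, 206.4], [284.3, 211.3], [284.4, 207.5]]
178 ..............+++++++####+++++++++++++++++++++++++
179 ...................++++++++##+++++++++++++++++++++
180 .........++++++.........++++++++####++++++++++++++
181 +.......++++++++++++++++.....++++++++########+++++
182 +..+++.+++++++++++++##+++++++......+++++++####++++
183 ++++++++++++++++++++##++++++++++++.........++#++++
184 .....+++++++++++++++++++++++++++##++.........+##++
185 .......++++++++++++++++++++++++++#+...........+###
186 .......+++++++++++++++++++++++++.++...........++++
187 .......+###+++++++++++++++++++++.++..............+
188 ........++++####++++++++++++++++.++...............
189 .............++++#+##++++++++++++++++++++.........
190 .................###++++++++++++....++++++++++++.+
191 .................+##++++++++###+.........+++++++++
192 .................+##++++++##++++...............+++
193 .................+##+++++##+......................
194 .................+##+++++##+......................
195 .+...............+##+++++##+..r...................
196 .....++......+...+++++
[... 1253 characters left out ...]
.....Y...YY++...........................
220 YYYYYY..............Y++...........................
221 YYYYYYY.......+.....Y+............................
222 YYYYYYY.......+..................................+
223 YYYYYYYY..........................................
224 YYYYYYY...........................................
225 YYYYYY..........+.................................
226 YYYYY...........+.................................
227 YYYYY.............................................
228 YYYY..............................................
229 YYYY..............................................
230 YYY...............................................
231 YY................................................
```

>>> servo_tool([
  [0,0,0,0,45],
  [0,0,0,0,45],
  [0,0,0,0,45],
  [0,0,0,0,45],
  [0,0,0,0,45],
])

```text
time_s: 7.32
tcp_pos: [0.5203, 0.2717, 0.0181]
ee_rot: [[0.048, -0.999, 0.0], [-0.999, -0.048, 0.0], [-0.0, -0.0, -1.0]]
wrist_force: [-0.5, -0.3, -0.5]
gripper_width: 0.3
gripper_force: 0.0
```

>>> servo_tool([
  [0,0,0,0,45],
  [0,0,0,0,45],
  [0,0,-0.1,0,45],
  [0,0,-0.1,0,45],
  [0,0,-0.1,0,45],
])

```text
time_s: 7.73
tcp_pos: [0.5201, 0.2715, 0.0147]
ee_rot: [[0.048, -0.999, -0.001], [-0.999, -0.048, -0.0], [0.0, 0.001, -1.0]]
wrist_force: [-0.8, 0.5, -0.2]
gripper_width: 0.51
gripper_force: 0.0
```

>>> servo_tool([
  [0,0,-0.03,0,45],
  [0,0,-0.06,0,45],
  [0,0,-0.1,0,45],
  [0,0,-0.1,0,45],
  [0,0,-0.1,0,45],
])

```text
time_s: 8.15
tcp_pos: [0.5202, 0.2716, 0.0119]
ee_rot: [[0.048, -0.999, -0.0], [-0.999, -0.048, -0.0], [0.0, 0.0, -1.0]]
wrist_force: [0.8, 0.2, -0.3]
gripper_width: 0.517
gripper_force: 0.0
```

>>> servo_tool([
  [0,0,-0.03,0,45],
  [0,0,-0.06,0,45],
  [0,0,-0.1,0,45],
  [0,0,-0.1,0,45],
  [0,0,-0.1,0,45],
])

```text
time_s: 8.57
tcp_pos: [0.5202, 0.2716, 0.0089]
ee_rot: [[0.048, -0.999, -0.0], [-0.999, -0.048, -0.0], [0.0, 0.0, -1.0]]
wrist_force: [0.6, 0.1, -0.4]
gripper_width: 0.519
gripper_force: 0.0
```

>>> servo_tool([
  [0,0,-0.03,0,45],
  [0,0,-0.05,0,45],
  [0,0,-0.07,0,45],
  [0,0,-0.07,0,45],
  [0,0,-0.07,0,45],
])

```text
time_s: 8.98
tcp_pos: [0.5202, 0.2717, 0.0069]
ee_rot: [[0.048, -0.999, -0.0], [-0.999, -0.048, -0.0], [0.0, 0.0, -1.0]]
wrist_force: [-0.7, 0.2, 0.7]
gripper_width: 0.515
gripper_force: 0.0
```

>>> servo_tool([
  [0,0,0,0,12],
  [0,0,0,0,12],
  [0,0,0,0,12],
  [0,0,0,0,12],
  [0,0,0,0,12],
])

```text
time_s: 9.4
tcp_pos: [0.5203, 0.2717, 0.007]
ee_rot: [[0.048, -0.999, 0.0], [-0.999, -0.048, 0.0], [-0.0, -0.0, -1.0]]
wrist_force: [-1.4, 0.1, 1.1]
gripper_width: 0.223
gripper_force: 0.5
```

>>> servo_tool([
  [0,0,0,0,5],
  [0,0,0,0,5],
  [0,0,0,0,5],
  [0,0,0,0,5],
  [0,0,0,0,5],
])

```text
time_s: 9.82
tcp_pos: [0.5202, 0.2717, 0.007]
ee_rot: [[0.048, -0.999, -0.0], [-0.999, -0.048, -0.0], [0.0, 0.0, -1.0]]
wrist_force: [-0.5, -0.1, 0.0]
gripper_width: 0.184
gripper_force: 30.0
```

>>> servo_tool([
  [0,0,0.1,0,5],
  [0,0,0.3,0,5],
  [0,0,0.6,0,5],
  [0,0,0.9,0,5],
  [0,0,1.0,0,5],
])

```text
time_s: 10.23
tcp_pos: [0.5214, 0.2725, 0.0393]
ee_rot: [[0.048, -0.999, 0.003], [-0.999, -0.048, 0.002], [-0.002, -0.003, -1.0]]
wrist_force: [0.3, -0.4, -0.4]
gripper_width: 0.185
gripper_force: 30.0
```

```bash
cat > m.py <<'E'
from h import *
def pencil(z=None):
    W=cap('wrist'); hh=cv2.cvtColor(W['pixels'],cv2.COLOR_RGB2HSV).astype(int); st=r.sense()
    red=((hh[...,0]<8)|(hh[...,0]>172))&(hh[...,1]>130); red[160:]=0; red[:,:240]=0; red[:,330:]=0
    yel=(hh[...,0]>=20)&(hh[...,0]<35)&(hh[...,1]>130); yel[:,:250]=0; yel[:,320:]=0
    ys,xs=np.nonzero(red); yy,xx=np.nonzero(yel[:225])
    print('red',xs.mean().round(1),ys.min(),ys.max(),'width',np.ptp(xs)+1,'yel rows',yy.min(),[(y,np.where(yel[y])[0].min(),np.where(yel[y])[0].max()) for y in (yy.min()+4,yy.min()+20,yy.min()+40)])
    print('tcp',np.round(st['tcp_pos'],4),'w',st['gripper_width'],st['gripper_force'],'F',np.round(st['wrist_force'],1))
    return W,(xs.mean(),ys.min()-.5)
E
python3 - <<'E'
from m import *
W,p=pencil()
for z in (.03,.036,.042): print(onz(W,[p],z))
T=cap('top');S=cap('side')
for n,im,box in(('side',S,(255,150,330,200)),('top',T,(260,190,310,230))):
    hh=cv2.cvtColor(im['pixels'],cv2.COLOR_RGB2HSV).astype(int); x0,y0,x1,y1=box
    yy,xx=np.nonzero((((hh[...,0]<8)|(hh[...,0]>172))&(hh[...,1]>110)&(hh[...,2]>60))[y0:y1,x0:x1]); print(n,len(xx),[(a+x0,b+y0) for a,b in zip(xx,yy)])
E
```

```text
Traceback (most recent call last):
  File "m.py", line 7, in pencil
    print('red',xs.mean().round(1),ys.min(),ys.max(),'width',np.ptp(xs)+1,'yel rows',yy.min(),[(y,np.where(yel[y])[0].min(),np.where(yel[y])[0].max()) for y in (yy.min()+4,yy.min()+20,yy.min()+40)])
                                                                                                  ~~~~~~~~~~~~~~~~~~~~~~~^^
ValueError: zero-size array to reduction operation minimum which has no identity
```

Lifted, grip held. Loosen the row limits in the helper.

```bash
sed -i '/yel rows/d' m.py; sed -i "s/    print('tcp'/    print('red',xs.mean().round(1),ys.min(),ys.max(),np.ptp(xs)+1,'yel',[(y,np.where(yel[y])[0].min(),np.where(yel[y])[0].max()) for y in range(135,245,12) if yel[y].any()])\n    print('tcp'/" m.py
python3 - <<'E'
from m import *
W,p=pencil()
for z in (.03,.036,.042): print(onz(W,[p],z))
T=cap('top');S=cap('side')
for n,im,box in(('side',S,(255,150,330,200)),('top',T,(260,190,310,230))):
    hh=cv2.cvtColor(im['pixels'],cv2.COLOR_RGB2HSV).astype(int); x0,y0,x1,y1=box
    yy,xx=np.nonzero((((hh[...,0]<8)|(hh[...,0]>172))&(hh[...,1]>110)&(hh[...,2]>60))[y0:y1,x0:x1]); print(n,len(xx),[(int(a+x0),int(b+y0)) for a,b in zip(xx,yy)])
E
```

```text
red 282.2 114 137 17 yel [(159, np.int64(265), np.int64(299)), (171, np.int64(265), np.int64(299)), (183, np.int64(265), np.int64(299)), (195, np.int64(265), np.int64(299)), (207, np.int64(265), np.int64(298)), (219, np.int64(265), np.int64(298)), (231, np.int64(266), np.int64(298)), (243, np.int64(265), np.int64(298))]
tcp [0.5209 0.2723 0.0385] w 0.18304721081452874 29.99951183795929 F [ 1.5 -0.3  0.2]
[[0.52635988 0.2005183  0.03      ]]
[[0.5263365  0.20073042 0.036     ]]
[[0.52631312 0.20094255 0.042     ]]
side 4 [(284, 198), (285, 198), (284, 199), (285, 199)]
top 18 [(280, 207), (281, 207), (282, 207), (283, 207), (280, 208), (281, 208), (282, 208), (283, 208), (280, 209), (281, 209), (282, 209), (283, 209), (284, 209), (280, 210), (281, 210), (282, 210), (283, 210), (284, 210)]
```

>>> servo_tool([
  [0,-0.4,0,0,5],
  [0,-1.1,0,0,5],
  [0,-1.8,0,0,5],
  [0,-2.4,0,0,5],
  [0,-2.6,0,0,5],
])

```text
time_s: 10.85
tcp_pos: [0.519, 0.1905, 0.0363]
ee_rot: [[0.046, -0.999, -0.003], [-0.999, -0.046, -0.002], [0.002, 0.003, -1.0]]
wrist_force: [0.2, 0.3, -1.4]
gripper_width: 0.182
gripper_force: 30.0
```

>>> servo_tool([
  [0,-0.05,0,0,5],
  [0,-0.1,0,0,5],
  [0,-0.15,0,0,5],
  [0,-0.2,0,0,5],
  [0,-0.22,0,0,5],
])

```text
time_s: 11.27
tcp_pos: [0.5204, 0.1877, 0.0369]
ee_rot: [[0.049, -0.999, 0.0], [-0.999, -0.049, 0.0], [-0.0, -0.0, -1.0]]
wrist_force: [0.3, 1.5, -0.2]
gripper_width: 0.186
gripper_force: 30.0
```

>>> servo_tool([
  [0,-0.03,0,0,5],
  [0,-0.06,0,0,5],
  [0,-0.09,0,0,5],
  [0,-0.12,0,0,5],
  [0,-0.12,0,0,5],
])

```text
time_s: 11.68
tcp_pos: [0.5209, 0.1851, 0.0373]
ee_rot: [[0.049, -0.999, 0.002], [-0.999, -0.049, 0.002], [-0.002, -0.002, -1.0]]
wrist_force: [-0.6, 4.0, -0.0]
gripper_width: 0.182
gripper_force: 30.0
```

>>> servo_tool([
  [0,-0.03,0,0,5],
  [0,-0.06,0,0,5],
  [0,-0.09,0,0,5],
  [0,-0.12,0,0,5],
  [0,-0.12,0,0,5],
])

```text
time_s: 12.1
tcp_pos: [0.52, 0.1791, 0.0368]
ee_rot: [[0.048, -0.999, -0.001], [-0.999, -0.048, -0.001], [0.001, 0.001, -1.0]]
wrist_force: [0.1, -1.3, -0.3]
gripper_width: 0.188
gripper_force: 30.0
```

>>> servo_tool([
  [0,-0.02,0,0,5],
  [0,-0.04,0,0,5],
  [0,-0.06,0,0,5],
  [0,-0.08,0,0,5],
  [0,-0.08,0,0,5],
])

```text
time_s: 12.52
tcp_pos: [0.5208, 0.1784, 0.0373]
ee_rot: [[0.048, -0.999, 0.002], [-0.999, -0.048, 0.002], [-0.002, -0.002, -1.0]]
wrist_force: [0.2, 4.0, 0.3]
gripper_width: 0.19
gripper_force: 30.0
```

>>> servo_tool([
  [0,-0.02,0,0,5],
  [0,-0.05,0,0,5],
  [0,-0.07,0,0,5],
  [0,-0.07,0,0,5],
  [0,-0.07,0,0,5],
])

```text
time_s: 12.93
tcp_pos: [0.5215, 0.1782, 0.0376]
ee_rot: [[0.048, -0.999, 0.004], [-0.999, -0.048, 0.004], [-0.004, -0.004, -1.0]]
wrist_force: [-2.1, 9.9, 0.7]
gripper_width: 0.185
gripper_force: 30.1
```

>>> servo_tool([
  [0,0.2,0,0,5],
  [0,0.6,0,0,5],
  [0,1.2,0,0,5],
  [0,1.8,0,0,5],
  [0,2.0,0,0,5],
])

```text
time_s: 13.35
tcp_pos: [0.5205, 0.2372, 0.0368]
ee_rot: [[0.05, -0.999, 0.0], [-0.999, -0.05, -0.001], [0.001, -0.0, -1.0]]
wrist_force: [-0.1, 0.4, -0.2]
gripper_width: 0.19
gripper_force: 30.0
```

```bash
python3 - <<'E'
from m import *
W,p=pencil(); print(onz(W,[p],.037)); 
T=cap('top'); save(T,'t5')
E
```

```text
red 282.3 134 137 16 yel [(159, np.int64(265), np.int64(299)), (171, np.int64(265), np.int64(299)), (183, np.int64(265), np.int64(299)), (195, np.int64(265), np.int64(299)), (207, np.int64(265), np.int64(298)), (219, np.int64(265), np.int64(299)), (231, np.int64(266), np.int64(298)), (243, np.int64(265), np.int64(298))]
tcp [0.5204 0.2373 0.0367] w 0.1875884678647208 30.00009834766388 F [ 0.4 -0.1 -0.6]
[[0.52500962 0.17474533 0.037     ]]
```

>>> servo_tool([
  [0,0,0.6,0,5],
  [0,0,1.5,0,5],
  [0,0,2.4,0,5],
  [0,0,2.9,0,5],
  [0,0,3.0,0,5],
])

```text
time_s: 13.87
tcp_pos: [0.5217, 0.2354, 0.1302]
ee_rot: [[0.048, -0.999, 0.005], [-0.999, -0.048, 0.003], [-0.003, -0.005, -1.0]]
wrist_force: [0.1, 1.0, 0.2]
gripper_width: 0.189
gripper_force: 30.0
```

>>> servo_tool([
  [-0.1,-0.6,0,-0.12,5],
  [-0.2,-1.5,0,-0.24,5],
  [-0.3,-2.5,0,-0.36,5],
  [-0.4,-3.4,0,-0.48,5],
  [-0.4,-4.3,0,-0.6,5],
])

```text
time_s: 14.28
tcp_pos: [0.5062, 0.104, 0.1255]
ee_rot: [[-0.53, -0.848, -0.004], [-0.848, 0.53, -0.001], [0.003, 0.002, -1.0]]
wrist_force: [0.2, -1.1, -1.2]
gripper_width: 0.183
gripper_force: 30.0
```

>>> servo_tool([
  [-0.1,-0.9,0,-0.12,5],
  [-0.2,-1.8,0,-0.24,5],
  [-0.3,-2.7,0,-0.36,5],
  [-0.4,-3.6,0,-0.48,5],
  [-0.4,-4.5,0,-0.6,5],
])

```text
time_s: 14.7
tcp_pos: [0.494, -0.0306, 0.1256]
ee_rot: [[-0.916, -0.4, -0.004], [-0.4, 0.916, -0.0], [0.004, 0.001, -1.0]]
wrist_force: [-0.1, 0.5, -0.8]
gripper_width: 0.189
gripper_force: 30.0
```

>>> servo_tool([
  [-0.1,-0.9,0,-0.12,5],
  [-0.2,-1.8,0,-0.24,5],
  [-0.3,-2.7,0,-0.36,5],
  [-0.4,-3.6,0,-0.48,5],
  [-0.5,-4.0,0,-0.59,5],
])

```text
time_s: 15.12
tcp_pos: [0.4792, -0.1513, 0.1255]
ee_rot: [[-0.984, 0.179, -0.003], [0.179, 0.984, -0.0], [0.003, -0.001, -1.0]]
wrist_force: [1.2, 0.7, 0.4]
gripper_width: 0.191
gripper_force: 30.0
```

>>> servo_tool([
  [0,0,0,0,5],
  [0,0,0,0,5],
  [0,0,0,0,5],
  [0,0,0,0,5],
  [0,0,0,0,5],
])

```text
time_s: 15.53
tcp_pos: [0.4813, -0.1478, 0.1268]
ee_rot: [[-0.986, 0.168, -0.0], [0.168, 0.986, 0.0], [0.0, 0.0, -1.0]]
wrist_force: [1.0, 0.1, -1.3]
gripper_width: 0.189
gripper_force: 30.0
```

>>> servo_tool([
  [0,0,-0.5,-0.005,5],
  [0,0,-1.2,-0.005,5],
  [0,0,-1.9,-0.005,5],
  [0,0,-2.2,-0.005,5],
  [0,0,-2.3,-0.005,5],
])

```text
time_s: 15.95
tcp_pos: [0.4802, -0.1481, 0.0563]
ee_rot: [[-0.985, 0.174, -0.004], [0.174, 0.985, 0.0], [0.004, -0.001, -1.0]]
wrist_force: [-0.3, -0.2, -0.6]
gripper_width: 0.186
gripper_force: 30.0
```

>>> servo_tool([
  [0,0,-0.1,0,5],
  [0,0,-0.2,0,5],
  [0,0,-0.3,0,5],
  [0,0,-0.4,0,5],
  [0,0,-0.4,0,5],
])

```text
time_s: 16.37
tcp_pos: [0.4812, -0.1486, 0.0459]
ee_rot: [[-0.984, 0.175, 0.0], [0.175, 0.984, 0.0], [-0.0, 0.0, -1.0]]
wrist_force: [-0.5, -0.6, -0.7]
gripper_width: 0.187
gripper_force: 30.0
```

>>> servo_tool([
  [0,0,-0.03,0,5],
  [0,0,-0.06,0,5],
  [0,0,-0.08,0,5],
  [0,0,-0.08,0,5],
  [0,0,-0.08,0,5],
])

```text
time_s: 16.78
tcp_pos: [0.4813, -0.1486, 0.0436]
ee_rot: [[-0.985, 0.175, 0.0], [0.175, 0.985, -0.0], [-0.0, 0.0, -1.0]]
wrist_force: [-0.4, -0.2, -0.8]
gripper_width: 0.19
gripper_force: 30.0
```

```bash
python3 - <<'E'
from m import *
W,p=pencil(); print(onz(W,[p],.043))
hh=cv2.cvtColor(W['pixels'],cv2.COLOR_RGB2HSV).astype(int)
m=((hh[...,0]>=27)&(hh[...,0]<36)&(hh[...,1]>75)).astype(np.uint8); m[:90]=0;m[240:]=0;m[:,:200]=0;m[:,360:]=0
n,_,st,ce=cv2.connectedComponentsWithStats(m); print([(ce[i].round(1).tolist(),int(st[i,4])) for i in range(1,n) if st[i,4]>5])
E
```

```text
red 282.3 134 136 15 yel [(159, np.int64(264), np.int64(300)), (171, np.int64(265), np.int64(299)), (183, np.int64(265), np.int64(298)), (195, np.int64(265), np.int64(299)), (207, np.int64(264), np.int64(300)), (219, np.int64(264), np.int64(300)), (231, np.int64(264), np.int64(300)), (243, np.int64(265), np.int64(298))]
tcp [ 0.4813 -0.1486  0.0436] w 0.18888684031484354 29.999598562717438 F [-0.4  0.9 -1.2]
[[ 0.42167003 -0.13762045  0.043     ]]
[([270.3, 179.6], 627), ([293.2, 178.4], 603), ([241.3, 187.5], 73), ([328.0, 187.5], 81)]
```

>>> servo_tool([
  [0,0,0,0,25],
  [0,0,0,0,40],
  [0,0,0,0,60],
  [0,0,0,0,75],
  [0,0,0,0,75],
])

```text
time_s: 17.25
tcp_pos: [0.4813, -0.1486, 0.0436]
ee_rot: [[-0.985, 0.175, 0.0], [0.175, 0.985, -0.0], [-0.0, 0.0, -1.0]]
wrist_force: [0.3, 0.6, -0.3]
gripper_width: 0.482
gripper_force: 0.0
```

>>> servo_tool([
  [0,0,0,0,75],
  [0,0,0,0,75],
  [0,0,0,0,75],
  [0,0,0,0,75],
  [0,0,0,0,75],
])

```text
time_s: 17.67
tcp_pos: [0.4813, -0.1486, 0.0435]
ee_rot: [[-0.985, 0.175, 0.0], [0.175, 0.985, 0.0], [-0.0, 0.0, -1.0]]
wrist_force: [-0.8, 0.7, 0.2]
gripper_width: 0.831
gripper_force: 0.0
```

>>> servo_tool([
  [0,0,0,0,75],
  [0,0,0,0,75],
  [0,0,0,0,75],
  [0,0,0,0,75],
  [0,0,0,0,75],
])

```text
time_s: 18.08
tcp_pos: [0.4813, -0.1486, 0.0436]
ee_rot: [[-0.985, 0.175, 0.0], [0.175, 0.985, -0.0], [-0.0, 0.0, -1.0]]
wrist_force: [-1.0, 0.5, 0.1]
gripper_width: 0.862
gripper_force: 0.0
```

```bash
python3 - <<'E'
from m import *
W,p=pencil(); print(onz(W,[p],.043)); save(W,'w6')
hh=cv2.cvtColor(W['pixels'],cv2.COLOR_RGB2HSV).astype(int)
m=((hh[...,0]>=27)&(hh[...,0]<36)&(hh[...,1]>75)).astype(np.uint8); m[:90]=0;m[240:]=0;m[:,:200]=0;m[:,360:]=0
n,_,st,ce=cv2.connectedComponentsWithStats(m); print([(ce[i].round(1).tolist(),int(st[i,4])) for i in range(1,n) if st[i,4]>5])
E
```

```text
red 282.0 135 136 15 yel [(159, np.int64(265), np.int64(300)), (171, np.int64(265), np.int64(299)), (183, np.int64(266), np.int64(299)), (195, np.int64(265), np.int64(299)), (207, np.int64(264), np.int64(300)), (219, np.int64(264), np.int64(300)), (231, np.int64(264), np.int64(300)), (243, np.int64(265), np.int64(299))]
tcp [ 0.4813 -0.1486  0.0436] w 0.859923531453097 0.0 F [-0.1  0.   0.6]
[[ 0.42207593 -0.13783201  0.043     ]]
[([270.6, 179.5], 645), ([293.2, 178.6], 610), ([241.5, 187.7], 72), ([328.1, 187.7], 78)]
```

>>> servo_tool([
  [0,0.02,-0.2,0,75],
  [0,0.02,-0.45,0,75],
  [0,0.02,-0.7,0,75],
  [0,0.02,-0.9,0,75],
  [0,0.02,-1.0,0,75],
])

```text
time_s: 18.55
tcp_pos: [0.4804, -0.148, 0.0121]
ee_rot: [[-0.984, 0.176, -0.002], [0.176, 0.984, 0.0], [0.002, -0.0, -1.0]]
wrist_force: [0.1, -0.8, 0.6]
gripper_width: 0.862
gripper_force: 0.0
```

>>> servo_tool([
  [0,0,0,0,60],
  [0,0,0,0,54],
  [0,0,0,0,52],
  [0,0,0,0,50],
  [0,0,0,0,48],
])

```text
time_s: 18.97
tcp_pos: [0.4815, -0.148, 0.0139]
ee_rot: [[-0.985, 0.175, 0.001], [0.175, 0.985, 0.0], [-0.001, 0.0, -1.0]]
wrist_force: [0.4, -0.2, 0.5]
gripper_width: 0.589
gripper_force: 0.0
```

>>> servo_tool([
  [0,0,0,0,46],
  [0,0,0,0,44],
  [0,0,0,0,42],
  [0,0,0,0,40],
  [0,0,0,0,40],
])

```text
time_s: 19.38
tcp_pos: [0.4815, -0.1481, 0.0138]
ee_rot: [[-0.985, 0.175, 0.001], [0.175, 0.985, -0.0], [-0.001, -0.0, -1.0]]
wrist_force: [-0.2, -0.7, 2.6]
gripper_width: 0.559
gripper_force: 30.0
```

```bash
cat > k.py <<'E'
from m import *
def st():
    W,p=pencil(); hh=cv2.cvtColor(W['pixels'],cv2.COLOR_RGB2HSV).astype(int)
    red=((hh[...,0]<8)|(hh[...,0]>172))&(hh[...,1]>130); red=red[100:240,255:312]; ys,xs=np.nonzero(red)
    prof=W['pixels'][128:142,276:289].mean(1).round().astype(int)[:,0].tolist(); print('Rprofile',prof)
    # slide/barrel: red small slide further down
    y2,x2=np.nonzero(red[60:]); print('slide rows',(y2.min()+160,y2.max()+160,y2.mean()+160) if len(y2) else None)
E
python3 - <<'E'
from k import *
import pickle
st(); T=cap('top'); pickle.dump(T,open('t6.pkl','wb'))
E
```

```text
red 281.6 135 138 19 yel [(159, np.int64(259), np.int64(303)), (171, np.int64(259), np.int64(303)), (183, np.int64(261), np.int64(302)), (195, np.int64(260), np.int64(301)), (207, np.int64(260), np.int64(301)), (219, np.int64(259), np.int64(303)), (231, np.int64(259), np.int64(303)), (243, np.int64(259), np.int64(302))]
tcp [ 0.4815 -0.1481  0.0138] w 0.558339369504505 30.000709891319275 F [-0.6 -0.7  2.4]
Rprofile [221, 226, 228, 228, 226, 217, 205, 211, 228, 234, 233, 225, 215, 214]
slide rows None
```

>>> servo_tool([
  [0.06,-0.01,0,0,40],
  [0.15,-0.026,0,0,40],
  [0.25,-0.044,0,0,40],
  [0.35,-0.062,0,0,40],
  [0.45,-0.079,0,0,40],
])

```text
time_s: 19.9
tcp_pos: [0.4855, -0.1498, 0.0136]
ee_rot: [[-0.984, 0.177, -0.02], [0.177, 0.984, 0.001], [0.02, -0.002, -1.0]]
wrist_force: [-17.2, 5.1, 24.2]
gripper_width: 0.566
gripper_force: 30.0
```

>>> servo_tool([
  [0.11,-0.019,0,0,40],
  [0.22,-0.039,0,0,40],
  [0.33,-0.058,0,0,40],
  [0.44,-0.078,0,0,40],
  [0.55,-0.097,0,0,40],
])

```text
time_s: 20.32
tcp_pos: [0.5019, -0.1533, 0.0136]
ee_rot: [[-0.984, 0.177, -0.02], [0.177, 0.984, 0.001], [0.02, -0.003, -1.0]]
wrist_force: [-16.5, 3.3, 21.8]
gripper_width: 0.562
gripper_force: 30.0
```

>>> servo_tool([
  [0.11,-0.019,0,0,40],
  [0.22,-0.039,0,0,40],
  [0.33,-0.058,0,0,40],
  [0.44,-0.078,0,0,40],
  [0.55,-0.097,0,0,40],
])

```text
time_s: 20.73
tcp_pos: [0.5192, -0.1562, 0.0137]
ee_rot: [[-0.984, 0.177, -0.018], [0.177, 0.984, 0.001], [0.018, -0.002, -1.0]]
wrist_force: [-15.5, 2.5, 20.3]
gripper_width: 0.566
gripper_force: 30.0
```

```bash
python3 - <<'E'
from k import *
st(); print(r.sense()['joint_velocities'])
E
```

```text
red 281.0 134 136 19 yel [(159, np.int64(259), np.int64(303)), (171, np.int64(259), np.int64(302)), (183, np.int64(260), np.int64(301)), (195, np.int64(260), np.int64(301)), (207, np.int64(259), np.int64(302)), (219, np.int64(259), np.int64(302)), (231, np.int64(259), np.int64(301)), (243, np.int64(259), np.int64(302))]
tcp [ 0.5206 -0.1564  0.0137] w 0.5667073247802278 30.013655126094818 F [-12.2   0.5  16. ]
Rprofile [220, 226, 228, 225, 217, 217, 229, 234, 233, 225, 214, 208, 206, 209]
slide rows None
[-0.04155418  0.02789949 -0.10095495  0.26767112  2.38166521 -0.01952481]
```

>>> servo_tool([
  [0.08,-0.014,0,0,40],
  [0.16,-0.028,0,0,40],
  [0.25,-0.044,0,0,40],
  [0.34,-0.06,0,0,40],
  [0.42,-0.074,0,0,40],
])

```text
time_s: 21.2
tcp_pos: [0.5324, -0.1584, 0.0137]
ee_rot: [[-0.984, 0.177, -0.017], [0.177, 0.984, 0.001], [0.017, -0.002, -1.0]]
wrist_force: [-14.3, 2.4, 18.5]
gripper_width: 0.565
gripper_force: 30.0
```

>>> servo_tool([
  [0.08,-0.014,0,0,40],
  [0.16,-0.028,0,0,40],
  [0.22,-0.039,0,0,40],
  [0.28,-0.049,0,0,40],
  [0.32,-0.056,0,0,40],
])

```text
time_s: 21.62
tcp_pos: [0.5423, -0.16, 0.0137]
ee_rot: [[-0.984, 0.177, -0.016], [0.177, 0.984, 0.001], [0.016, -0.002, -1.0]]
wrist_force: [-13.3, 1.8, 17.6]
gripper_width: 0.562
gripper_force: 30.0
```

```bash
python3 - <<'E'
from k import *
import pickle
st(); W=cap('wrist'); T=cap('top'); S=cap('side'); pickle.dump((W,T,S),open('g7.pkl','wb'))
hh=cv2.cvtColor(W['pixels'],cv2.COLOR_RGB2HSV).astype(int)
m=((hh[...,0]>=27)&(hh[...,0]<36)&(hh[...,1]>75)).astype(np.uint8); m[:90]=0;m[240:]=0;m[:,:200]=0;m[:,360:]=0
n,_,s,ce=cv2.connectedComponentsWithStats(m); print([(ce[i].round(1).tolist(),int(s[i,4])) for i in range(1,n) if s[i,4]>5])
E
```

```text
red 281.0 134 137 19 yel [(159, np.int64(259), np.int64(302)), (171, np.int64(259), np.int64(302)), (183, np.int64(260), np.int64(301)), (195, np.int64(260), np.int64(301)), (207, np.int64(259), np.int64(302)), (219, np.int64(259), np.int64(302)), (231, np.int64(259), np.int64(302)), (243, np.int64(259), np.int64(302))]
tcp [ 0.5427 -0.1601  0.0137] w 0.55969919536574 30.011986792087555 F [-13.6   1.7  16.3]
Rprofile [213, 217, 222, 224, 218, 217, 226, 233, 234, 227, 216, 206, 201, 204]
slide rows None
[([266.7, 185.2], 848), ([294.1, 185.2], 833), ([231.6, 198.6], 91), ([336.6, 198.5], 107), ([327.5, 199.3], 10)]
```

```bash
cat > q.py <<'E'
from h import *
import pickle
def chk(n):
    W0,_,_=pickle.load(open('g7.pkl','rb')); W=cap('wrist'); g=[cv2.cvtColor(w['pixels'],cv2.COLOR_RGB2GRAY) for w in(W0,W)]
    def sh(box):
        x0,y0,x1,y1=box; tpl=g[0][y0:y1,x0:x1]; R=cv2.matchTemplate(g[1][y0-25:y1+8,x0-6:x1+6],tpl,cv2.TM_CCOEFF_NORMED)
        i,j=np.unravel_index(R.argmax(),R.shape); d=0
        if 0<i<R.shape[0]-1: a,b,c=R[i-1:i+2,j]; d=.5*(a-c)/(a-2*b+c)
        return round(i+d-25,2),int(j-6),round(float(R.max()),3)
    s=r.sense(); print(n,'pencil end',sh((264,126,302,158)),'rear lips',sh((222,188,246,208)),sh((330,188,350,208)),'tcp',np.round(s['tcp_pos'],4),'F',np.round(s['wrist_force'],1))
    return W
E
python3 -c "
from q import *
chk('ref')"
```

```text
ref pencil end (np.float64(0.03), 0, 0.999) rear lips (np.float64(0.05), 0, 0.996) (np.float64(-0.86), 0, 0.965) tcp [ 0.5427 -0.1601  0.0137] F [-12.8   2.4  16.6]
```

>>> servo_tool([
  [0.03,-0.004,0,0,40],
  [0.06,-0.008,0,0,40],
  [0.09,-0.012,0,0,40],
  [0.12,-0.016,0,0,40],
  [0.12,-0.016,0,0,40],
])

```text
time_s: 22.28
tcp_pos: [0.5465, -0.1606, 0.0137]
ee_rot: [[-0.984, 0.176, -0.015], [0.176, 0.984, 0.001], [0.015, -0.002, -1.0]]
wrist_force: [-12.8, 2.0, 15.7]
gripper_width: 0.557
gripper_force: 30.0
```

```bash
python3 -c "
from q import *
chk('a')"
```

```text
a pencil end (np.float64(0.13), 0, 0.987) rear lips (np.float64(-0.29), 0, 0.946) (np.float64(-1.62), 0, 0.934) tcp [ 0.5465 -0.1606  0.0137] F [-12.2   1.4  16.7]
```

>>> servo_tool([
  [0.02,-0.003,0,0,40],
  [0.04,-0.006,0,0,40],
  [0.06,-0.008,0,0,40],
  [0.06,-0.008,0,0,40],
  [0.06,-0.008,0,0,40],
])

```text
time_s: 22.75
tcp_pos: [0.5465, -0.1606, 0.0137]
ee_rot: [[-0.984, 0.177, -0.019], [0.177, 0.984, 0.001], [0.019, -0.002, -1.0]]
wrist_force: [-14.9, 3.4, 18.7]
gripper_width: 0.567
gripper_force: 30.0
```

```bash
python3 -c "
from q import *
chk('b')"
```

```text
b pencil end (np.float64(-0.29), 0, 0.987) rear lips (np.float64(-0.73), 0, 0.94) (np.float64(0.06), 0, 0.963) tcp [ 0.5465 -0.1606  0.0137] F [-15.4   3.5  18.4]
```

>>> servo_tool([
  [0,0,0.01,0,40],
  [0,0,0.02,0,40],
  [0.02,-0.003,0.02,0,40],
  [0.03,-0.005,0.02,0,40],
  [0.03,-0.005,0.02,0,40],
])

```text
time_s: 23.22
tcp_pos: [0.5494, -0.1608, 0.0138]
ee_rot: [[-0.984, 0.177, -0.015], [0.177, 0.984, 0.001], [0.015, -0.002, -1.0]]
wrist_force: [-10.9, 2.1, 13.0]
gripper_width: 0.562
gripper_force: 30.0
```

```bash
python3 -c "
from q import *
chk('c')"
```

```text
c pencil end (np.float64(-3.93), 0, 0.982) rear lips (np.float64(0.74), 0, 0.92) (np.float64(-1.6), 0, 0.948) tcp [ 0.5494 -0.1608  0.0138] F [-11.3   1.6  12.7]
```

>>> servo_tool([
  [0.02,-0.003,0,0,40],
  [0.03,-0.005,0,0,40],
  [0.03,-0.005,0,0,40],
  [0.03,-0.005,0,0,40],
  [0.03,-0.005,0,0,40],
])

```text
time_s: 23.68
tcp_pos: [0.5494, -0.1608, 0.0137]
ee_rot: [[-0.984, 0.177, -0.016], [0.177, 0.984, 0.001], [0.016, -0.002, -1.0]]
wrist_force: [-12.9, 2.8, 15.0]
gripper_width: 0.565
gripper_force: 30.0
```

```bash
python3 -c "
from q import *
chk('d')"
```

```text
d pencil end (np.float64(-4.09), 0, 0.982) rear lips (np.float64(0.34), 0, 0.921) (np.float64(-1.43), 0, 0.949) tcp [ 0.5494 -0.1609  0.0137] F [-13.3   2.4  14.5]
```

>>> servo_tool([
  [0,0,0.01,0,40],
  [0,0,0.02,0,40],
  [0,0,0.02,0,40],
  [0,0,0.02,0,40],
  [0,0,0.02,0,40],
])

```text
time_s: 24.15
tcp_pos: [0.5522, -0.161, 0.0138]
ee_rot: [[-0.984, 0.177, -0.01], [0.177, 0.984, 0.001], [0.01, -0.001, -1.0]]
wrist_force: [-7.3, 1.1, 4.9]
gripper_width: 0.561
gripper_force: 30.0
```

```bash
python3 -c "
from q import *
chk('e')"
```

```text
e pencil end (np.float64(-11.05), 0, 0.904) rear lips (np.float64(0.39), 0, 0.919) (np.float64(-1.96), 0, 0.95) tcp [ 0.5523 -0.161   0.0138] F [-6.9  1.   6.5]
```

>>> servo_tool([
  [-0.02,0.003,-0.01,0,40],
  [-0.04,0.006,-0.02,0,40],
  [-0.06,0.01,-0.03,0,40],
  [-0.08,0.013,-0.03,0,40],
  [-0.08,0.013,-0.03,0,40],
])

```text
time_s: 24.62
tcp_pos: [0.5522, -0.161, 0.0138]
ee_rot: [[-0.984, 0.176, -0.005], [0.176, 0.984, 0.0], [0.005, -0.001, -1.0]]
wrist_force: [-4.2, -1.7, 6.3]
gripper_width: 0.562
gripper_force: 30.0
```

```bash
python3 -c "
from q import *
chk('f')"
```

```text
f pencil end (np.float64(-10.45), 0, 0.904) rear lips (np.float64(0.71), 0, 0.909) (np.float64(-1.59), 0, 0.936) tcp [ 0.5522 -0.161   0.0138] F [-5.5 -1.   6.2]
```

>>> servo_tool([
  [-0.03,0.004,0,0,40],
  [-0.06,0.008,0,0,40],
  [-0.09,0.012,0,0,40],
  [-0.09,0.012,0,0,40],
  [-0.09,0.012,0,0,40],
])

```text
time_s: 25.08
tcp_pos: [0.5522, -0.1608, 0.0139]
ee_rot: [[-0.985, 0.175, 0.0], [0.175, 0.985, -0.001], [-0.0, -0.0, -1.0]]
wrist_force: [-1.3, -5.5, 2.2]
gripper_width: 0.564
gripper_force: 30.0
```

```bash
python3 -c "
from q import *
chk('g')"
```

```text
g pencil end (np.float64(-9.96), 0, 0.913) rear lips (np.float64(1.3), 0, 0.903) (np.float64(-0.77), 0, 0.921) tcp [ 0.5522 -0.1608  0.0139] F [-1.  -4.3  2.5]
```

>>> servo_tool([
  [0,-0.01,0,0,40],
  [0,-0.02,0,0,40],
  [0,-0.02,0,0,40],
  [0,-0.02,0,0,40],
  [0,-0.02,0,0,40],
])

```text
time_s: 25.55
tcp_pos: [0.5522, -0.1608, 0.0139]
ee_rot: [[-0.985, 0.175, 0.0], [0.175, 0.985, 0.0], [-0.0, 0.0, -1.0]]
wrist_force: [-0.6, -2.2, 1.9]
gripper_width: 0.56
gripper_force: 30.0
```

>>> servo_tool([
  [0,0,0,0,50],
  [0,0,0,0,60],
  [0,0,0,0,70],
  [0,0,0,0,80],
  [0,0,0,0,80],
])

```text
time_s: 25.97
tcp_pos: [0.552, -0.1606, 0.0136]
ee_rot: [[-0.985, 0.175, -0.0], [0.175, 0.985, 0.0], [0.0, 0.0, -1.0]]
wrist_force: [0.3, -0.3, 0.5]
gripper_width: 0.794
gripper_force: 0.0
```

>>> servo_tool([
  [0,0,0,0,80],
  [0,0,0,0,80],
  [0,0,0,0,80],
  [0,0,0,0,80],
  [0,0,0,0,80],
])

```text
time_s: 26.38
tcp_pos: [0.5521, -0.1609, 0.0138]
ee_rot: [[-0.985, 0.175, 0.0], [0.175, 0.985, 0.0], [-0.0, 0.0, -1.0]]
wrist_force: [-0.0, 0.1, 0.2]
gripper_width: 0.916
gripper_force: 0.0
```

```bash
python3 -c "
from q import *
chk('h'); print(r.sense()['gripper_width'])"
```

```text
h pencil end (np.float64(-9.63), 1, 0.909) rear lips (np.float64(1.68), 0, 0.915) (np.float64(5.89), 0, 0.919) tcp [ 0.552  -0.161   0.0138] F [-0.   0.7  0.6]
0.915139678653616
```

>>> servo_tool([
  [0,0,0.2,0,80],
  [0,0,0.6,0,80],
  [0,0,1.2,0,80],
  [0,0,2.0,0,80],
  [0,0,2.8,0,80],
])

```text
time_s: 26.85
tcp_pos: [0.5516, -0.161, 0.0988]
ee_rot: [[-0.985, 0.175, -0.001], [0.175, 0.985, -0.0], [0.001, -0.0, -1.0]]
wrist_force: [1.1, 0.1, 0.4]
gripper_width: 0.92
gripper_force: 0.0
```

>>> servo_tool([
  [0.3,0,0.8,0,80],
  [0.8,0,1.6,0,80],
  [1.2,0,2.4,0,80],
  [1.5,0,2.8,0,80],
  [1.5,0,2.8,0,80],
])

```text
time_s: 27.27
tcp_pos: [0.6004, -0.1613, 0.186]
ee_rot: [[-0.985, 0.174, 0.009], [0.174, 0.985, -0.001], [-0.009, 0.0, -1.0]]
wrist_force: [-0.1, 0.5, 0.9]
gripper_width: 0.922
gripper_force: 0.0
```

```bash
python3 - <<'E'
from h import *
import pickle
W=cap('wrist');S=cap('side');T=cap('top');pickle.dump((W,T,S),open('g9.pkl','wb')); print(r.sense()['tcp_pos'])
p=proj(W,[[.622,-.17,0.03]])[0]; print(p)
x0,y0=int(min(max(p[0]-100,0),360)),int(min(max(p[1]-110,0),270))
f=lambda c,x0,y0,w,h,o:cv2.resize(c['pixels'][y0:y0+h,x0:x0+w,::-1],o,interpolation=cv2.INTER_CUBIC)
q=proj(S,[[.622,-.17,0.03]])[0].astype(int); t=proj(T,[[.622,-.17,0.03]])[0].astype(int)
cv2.imwrite('pics/end.png',np.vstack([np.hstack([f(S,q[0]-40,q[1]-30,80,60,(400,300)),f(T,t[0]-40,t[1]-30,80,60,(400,300))]),np.hstack([f(W,x0,y0,200,150,(400,300)),f(W,0,0,560,420,(400,300))])])); print(x0,y0)
E
```

```text
[ 0.5957724  -0.1607244   0.18080788]
[276.78507253 215.5598677 ]
176 105
```

View pics/end.png

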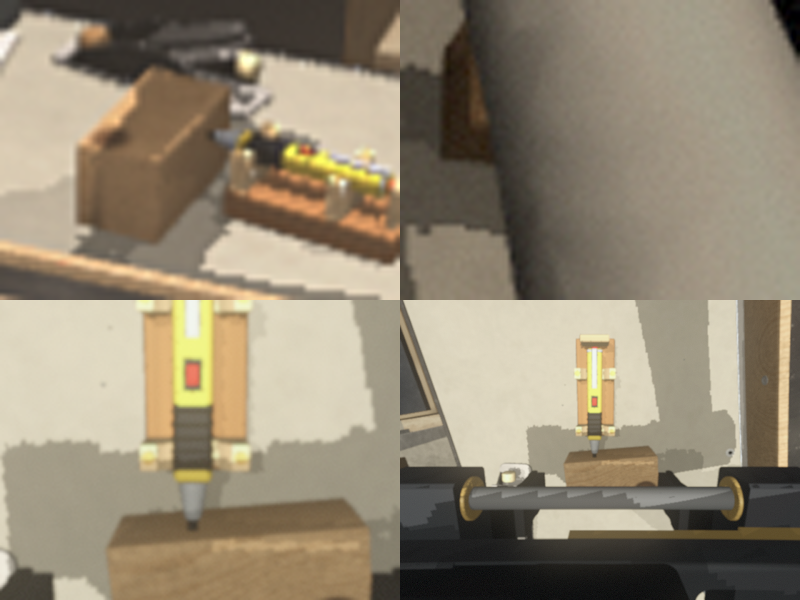

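```bash
python3 - <<'E'
from h import *
import pickle
W,T,S=pickle.load(open('g9.pkl','rb')); S0=pickle.load(open('side0.pkl','rb'))
print(onz(W,[[238.5,211.5],[348.5,205]],0).round(4))
g0,g1=[cv2.cvtColor(s['pixels'],cv2.COLOR_RGB2GRAY) for s in(S0,S)]
for b in((272,102,298,140),(274,110,290,138)):
    x0,y0,x1,y1=b; R=cv2.matchTemplate(g1[y0-5:y1+5,x0-5:x1+5],g0[y0:y1,x0:x1],cv2.TM_CCOEFF_NORMED); i,j=np.unravel_index(R.argmax(),R.shape)
    a=[.5*(u-w)/(u-2*v+w) for u,v,w in (R[i-1:i+2,j],R[i,j-1:j+2])]; print('oak shift px',i-5+a[0],j-5+a[1],R.max())
E
```

```text
[[ 0.6182 -0.2118  0.    ]
 [ 0.6318 -0.0939  0.    ]]
oak shift px -0.1676986962556839 0.26348376274108887 0.66460276
oak shift px -0.06641173362731934 0.2801447808742523 0.63937515
```

```bash
python3 -c "
from station import r
print(r.finish_job())"
```

```text
the job is handed in; nothing more can be done
None
```

The job is handed in, at about 27 s of the 54 allowed: the pencil is clicked out and resting in both notches, and the lead touches the oak's near face. The oak measured as unmoved to within about 2 mm, and the robot was clear of everything. I was never shown the verdict.

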